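# Snap the cover plate onto its standoffs in the welding interface box

## Task

Put the black cover plate over the control board in the open metal box, grip rib up, with its four holes over the four white snap standoffs, and press it down until it has clicked through on every standoff and lies flat on all four shoulders. Keep it roughly level and press gently, feeling for each click: the plastic cracks if it is forced. Then let go and leave the things lying around where they are.

Things in the scene. Friction and masses are not known exactly. Their poses are not given: they have to be found in the camera images.
- box: open die-cast aluminium box, fixed on the bench, outside 140 (x) by 190 (y) by 48 mm high, walls and floor 5 mm, two black cable glands on its +y side (23 mm long, 21 mm up). Origin: centre of its underside; z up. In it a steel frame carries a green board and four white snap standoffs at x = +-43, y = +-66 mm from the frame's middle. The cover fits in with 9 mm to spare all round if centred
- nominal (a point): point fixed in the box on its centre line, 30 mm above its origin. The frame with the standoffs is screwed down to suit each box, so it differs and is not measured: its middle lies up to 4 mm (x and y) off this line, and the standoffs' flat shoulders, where the cover ends up, stand 0 to 14 mm above this point, all four alike. Find both by touch or sight. Under the cover the frame does not give
- std0 (a point): nominal place (as for nominal, fixed in the box) of the standoff at x = -43, y = -66 mm: a pillar 16 mm across; on its shoulder a head 8 mm across, above 7 mm tapering to a blunt 3 mm tip 16.5 mm over the shoulder; at its +x and -x sides sprung barbs with sloping tops, 13.6 mm over both, widest 6 mm over the shoulder, which spread again over a seated 4 mm plate
- std1 (a point): nominal place of the standoff at x = -43, y = +66 mm; made as std0. Pushed straight down, a cover whose holes are within about 2.5 mm of the heads slides over the tips and stops on the barbs with its underside about 8.5 mm above the shoulders; farther off it stops on the tips, 16.5 mm above them
- std2 (a point): nominal place of the standoff at x = +43, y = -66 mm; made as std0. Each standoff takes 4 to 8 N to snap through; then that hole drops onto the shoulder and is held. The cover is stiff: pressing one side down lifts the other a little until that is pressed too
- std3 (a point): nominal place of the standoff at x = +43, y = +66 mm; made as std0
- cover: loose black plastic plate, 112 (x) by 160 (y) by 4 mm, about 0.11 kg, with 10.5 mm round holes at x = +-43, y = +-66 mm and one grip rib on top, 12 mm thick (x), 56 mm long (y), 26 mm high, in the middle. Origin: centre of its underside; z up. Flat beside the rib. Starts flat on the cardboard, rib up. Fits the standoffs also after a half turn. Cracks if pressed on with over 50 N
- grip (a point): middle of the top of the cover's grip rib, 30 mm above the cover's underside; axes as the cover's
- hole0 (a point): centre of the cover's hole at x = -43, y = -66 mm, at its lower mouth (cover's frame)
- hole1 (a point): centre of the cover's hole at x = -43, y = +66 mm, at its lower mouth (cover's frame)
- hole2 (a point): centre of the cover's hole at x = +43, y = -66 mm, at its lower mouth (cover's frame)
- hole3 (a point): centre of the cover's hole at x = +43, y = +66 mm, at its lower mouth (cover's frame)
- pad: sheet of cardboard, 170 by 215 by 4 mm, fixed, on which the cover starts. Origin: centre of its underside
- box_lid: bystander: the box's aluminium lid lying on the bench, 140 by 190 by 16 mm with two 16 mm high black knobs, 0.45 kg. Origin: centre of its underside
- screwdriver: bystander: screwdriver lying on the bench, about 200 mm long along its x. Origin under its middle
- magnet_square: bystander: red magnetic welding square lying flat, 95 by 95 by 15 mm three-cornered slab. Origin: on its underside, near its middle
- gas_nozzle: bystander: copper gas nozzle standing upright, 24 mm across, 55 mm high. Origin: centre of its underside
Mind the look-alikes: they are no part of the job. There is more than one size of the cover; the job needs the middle-sized.

How it is judged (in metres and radians):
At the end, for the whole second after the job is handed in: The cover lies on all four standoffs of the box: its underside less than 1.8 mm above each of the four shoulders, its centre within 3 mm of the middle of the standoffs, turned as the box (either way round) within 0.04 rad, at rest and let go (z of each of frame_c1, frame_c4, frame_c7, frame_c10 in the frame of cover above -0.0128 m and horizontal distance between cover and frame_c0 below 0.003 m and angle between the x axis of cover and the x axis of box, either way round below 0.04 rad and linear speed of cover below 0.02 m/s); the robot touches nothing.
It fails at once if the cover is forced: it presses on the box or its standoffs with more than 50 N (contact force between cover and frame above 50 N or contact force between cover and box above 50 N).
It fails at once if the cover is tipped more than 0.3 rad (17 degrees) out of level (angle between cover's own z axis and vertical above 0.3 rad).
It fails at once if a bystander (the box's lid, the screwdriver, the magnetic square or the gas nozzle) is moved by more than 25 mm (distance of any of box_lid, screwdriver, magnet_square, gas_nozzle from where it was at the start of the episode above 0.025 m).
It also fails if it takes over 64 s, if anything falls off the work surface, if the arm or the gripper's body presses on something with over 40 N, if the wrist force passes 120 N, or if a joint passes its speed limit or range.

## Robot

A 6-joint arm with a two-finger parallel gripper is mounted at the origin on the work surface. World frame = base frame: x ahead of the robot, y to its left, z up, the work surface at z = 0. Lengths are in m, angles in degrees, forces in N, time in s.
With the tool pointing down it reaches from about 0.275 to 0.875 m from the base axis. Payload 12.5 kg.
Tool frame: the origin (TCP) lies midway between the tips of the shut fingers; the grasp point (between the pads) lies 19 mm behind it (ctrl.hold_point_z is the distance from the TCP to the grasp point, in m); z points along the fingers, y is the line along which they close (so a half turn about z gives the same grasp; the last joint's range is limited). The gripper opens to 85 mm and grips with 20 to 120 N. Pads are 22 mm wide; open, the fingers measure 114 mm over their backs; the gripper's body (76 mm by 85 mm) begins 54 mm behind the grasp point. The pads swing forward as they close: fully open they stand 13 mm farther back than shut.
Start: joints at [70.783, 20.094, 94.641, -0, 65.266, -4.847], TCP at [0.136, 0.533, 0.231] pointing down, gripper open.
Joint ranges: [-157.81, 157.81], [-45, 120.19], [0.68, 151.7], [-89.99, 269.99], [4.06, 180], [-164.3, 164.3]. Speed limits (degrees/s): [127.2, 127.2, 159.86, 180, 180, 180].

## Interface

Orientations are given as a 3x3 rotation matrix whose columns are the frame's x, y, z axes.
In Python, from plant import ctrl gives the robot as it stands.
- The arm moves only by the tool play_rows, never from a script. Its argument "commands" is a list of rows, each a list of 2 entries, a list of its own where there are three numbers: the shift along the tool's x, y, z in m, then the turn, a rotation vector about the tool's x, y, z in degrees. In form: [[[dx, dy, dz], [ax, ay, az]], ...]. A call has 1 to 12 rows; each row is the pose to reach, as a shift and turn from the pose commanded when the call began, along the tool's axes at that moment; what a row does not reach only later rows make up. A row lasts 1/12 s, in which the tool goes at most 41.7 mm and 7.16 degrees, less where a joint would pass 70% of its speed; a pose out of reach is approached as far as the arm can. A call with a gripper value outside its range is refused whole. "gripper" is the closure, from 0 (fully open) to 1 (shut), set as the call begins (left out, the last holds). The fingers move at their own pace and stop on an object; "grip_force" is the grip in N (left out, the last holds). Time passes only in rows, so rows that repeat a pose let the fingers close. It gives the time, the measured TCP pose, the force, the opening and the grip force at its end, in the units of the state.
- ctrl.observe(): the state, without advancing time (a new reading comes with each control period).
- ctrl.camera(name): name is "scene" or "top" or "wrist"; returns (picture, depth): 400x640x3 uint8, red, green, blue; 400x640 float32, m along the optical axis (not along the pixel's ray), 0 where there is no reading.
- ctrl.calibration(name): a dict with "mtx" (3x3 intrinsics, pixels), "view" (4x4, takes a point from world to camera coordinates). Camera axes: x right, y down, z forward; pixel columns grow to the right and rows downward; lengths in m; the calibration is good to about 2 mm. A picture is of the moment at which its call begins: read the wrist's pose just before it. calibration takes no time and is no camera call; for the wrist camera it gives the pose at the moment of the call.
- ctrl.finish_job(): hands the job in; it is judged then, once.
The state is a dict: "clock": time; "joint_pos": joint angles; "qd": joint speeds; "effort": joint torques, N m; "position": TCP position; "tool_rot": TCP orientation; "force": force on the tool from outside, world axes, zero at the start; "ft_torque": the same for the moment, N m; "width": opening from 0.0 (shut) to 1.0 (fully open); "finger_force": force on a finger pad.
Only numpy, scipy, OpenCV 4.12 (cv2) and the standard library are available. Lean on these libraries where they do the work, as an engineer would, in place of code of your own. Each camera call takes 0.05 s, during which the arm holds its last target. There are 200 camera calls.

## Working session

There is one attempt and no reset: what is moved stays moved. The work goes in short steps, Python scripts to look and compute and a tool call to move; the robot and the scene stay as the last step left them, time stands still between calls to the robot, and variables do not carry over. Pictures are saved under pics/ and viewed, at most 11 in all, crops included, and the job is handed in when it is done.

Besides the shell and the picture viewer there is one more tool, called after "Call:" as name(argument=value, ...) on one line, values as JSON. play_rows: Moves the arm, as the interface text tells. Its arguments: {"type":"object","properties":{"commands":{"type":"array"},"gripper":{"type":"number"},"grip_force":{"type":"number"}},"required":["commands"]}

```bash
mkdir -p pics; cat > h.py <<'E'
import numpy as np, cv2
from plant import ctrl
def cam(n):
    cal=ctrl.calibration(n); p,d=ctrl.camera(n); return p,d,np.array(cal['mtx']),np.array(cal['view'])
def w(u,v,d,K,V,r=1):
    z=np.median(d[v-r:v+r+1,u-r:u+r+1]); c=z*np.linalg.inv(K)@[u,v,1]
    return (np.linalg.inv(V)@np.append(c,1))[:3]
def cloud(d,K,V):
    v,u=np.indices(d.shape); c=np.stack([(u-K[0,2])/K[0,0]*d,(v-K[1,2])/K[1,1]*d,d,np.ones_like(d)],-1)
    return (c@np.linalg.inv(V).T)[...,:3]
E
python3 - <<'E'
from h import *
p,d,K,V=cam('top'); cv2.imwrite('pics/top.png',p[...,::-1]); np.savez('top.npz',p=p,d=d,K=K,V=V)
print(K,V)
p,d,K,V=cam('scene'); np.savez('scene.npz',p=p,d=d,K=K,V=V)
cv2.imwrite('pics/scene.png',p[...,::-1])
print(ctrl.observe())
E
```

```text
[[394.65324618   0.         322.39593344]
 [  0.         394.65324618 205.50054853]
 [  0.           0.           1.        ]] [[ 0.01315627 -0.9998699   0.00933212 -0.0820249 ]
 [-0.99569385 -0.01395669 -0.09164585  0.5128426 ]
 [ 0.09176417 -0.00808621 -0.99574793  1.19317028]
 [ 0.          0.          0.          1.        ]]
{'clock': 0.1, 'joint_pos': array([ 7.07821307e+01,  2.01202649e+01,  9.46720090e+01, -1.10421923e-03,
        6.52660598e+01, -4.84712202e+00]), 'qd': array([ 0.01789572, -0.02400256, -0.21298607, -0.03569707,  0.10303303,
        0.06697866]), 'effort': array([ 3.05159972e-06, -5.06830287e+01, -2.91872424e+01, -9.81603330e-05,
        2.71233956e-03,  9.70961764e-06]), 'position': array([0.13639056, 0.53252148, 0.23083013]), 'tool_rot': array([[-9.68711998e-01,  2.48187357e-01, -3.18595261e-04],
       [ 2.48187552e-01,  9.68711517e-01, -9.67141374e-04],
       [ 6.85946373e-05, -1.01595283e-03, -9.99999482e-01]]), 'force': array([ 0.67704469, -0.18578416, -0.57177368]), 'ft_torque': array([-0.01283421,  0.01179965,  0.00187192]), 'finger_force': 0.0, 'width': 1.0004920176641179}
```

View pics/top.png

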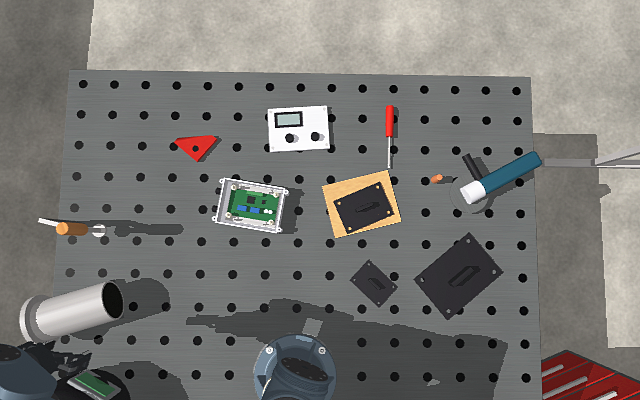

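View pics/scene.png

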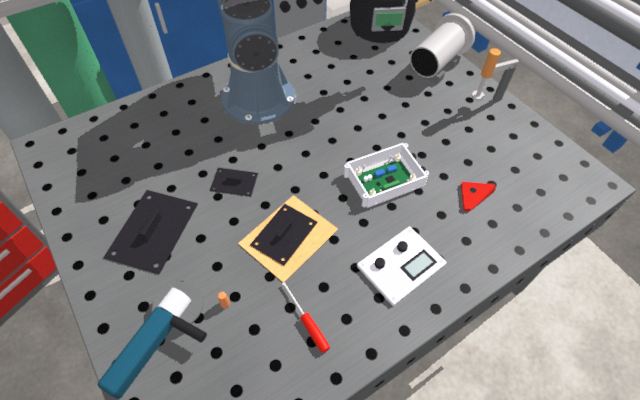

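The scene holds three black plates: one on the cardboard (top view 363,208), a small one (374,283) and a large one (459,275). The one on the cardboard should be the middle-sized; I'll measure it. The box is at (252,205). Hammer, multimeter and pipe are other clutter.

```bash
cat > m.py <<'E'
from h import *
z=np.load('top.npz'); p,d,K,V=[z[k] for k in 'pdKV']; C=cloud(d,K,V)
g=p.max(-1)
def rect(mask,name):
    P=C[mask][:,:2]; print(name,len(P),cv2.minAreaRect((P*1000).astype(np.float32)))
for n,(a,b,c,e) in dict(mid=(325,400,172,236),small=(345,400,256,310),big=(408,508,230,322)).items():
    m=np.zeros(g.shape,bool); m[c:e,a:b]=True
    m&=(g<75)&(p.max(-1).astype(int)-p.min(-1)<22)
    n_,l,s,_=cv2.connectedComponentsWithStats(m.astype(np.uint8)); i=1+np.argmax(s[1:,4]); mm=l==i
    rect(mm&(C[...,2]<0.02),n); 
    print(' z med',np.median(C[mm][:,2]),'max',C[mm][:,2].max()); 
    rb=mm&(C[...,2]>0.022); 
    if rb.sum()>5: rect(rb,' rib')
m=np.zeros(g.shape,bool); m[165:245,205:300]=True
rect(m&(C[...,2]>0.040)&(C[...,2]<.06),'box rim'); 
b=C[m]; print(np.histogram(b[:,2],bins=np.arange(-.005,.08,.005)))
im=p[160:245,205:410,::-1]; cv2.imwrite('pics/crop.png',cv2.resize(im,(800,332),interpolation=cv2.INTER_CUBIC))
E
python3 m.py
```

```text
mid 1621 ((511.525390625, -203.73936462402344), (108.89781951904297, 157.31536865234375), 23.593399047851562)
 z med 0.007834389786769536 max 1.2358622026552577
 rib 78 ((469.5403747558594, -142.72494506835938), (20.307767868041992, 204.32650756835938), 35.295936584472656)
small 1162 ((287.9686279296875, -246.51918029785156), (127.07105255126953, 115.81999969482422), 47.63130187988281)
 z med 0.0026666083477153713 max 1.2358622026552577
 rib 26 ((335.71368408203125, -160.12802124023438), (231.56581115722656, 10.49567985534668), 52.3862419128418)
big 3745 ((301.7902526855469, -501.3719482421875), (176.47555541992188, 237.60914611816406), 42.18327331542969)
 z med 0.005272761332241638 max 1.2358622026552577
 rib 210 ((334.62701416015625, -293.76409912109375), (471.9632263183594, 66.92169189453125), 81.59467315673828)
box rim 479 ((510.95208740234375, 143.74351501464844), (210.89735412597656, 140.0448455810547), 81.0025634765625)
(array([2396, 2176,  472,  609,  755,  169,  203,  149,   67,  101,  309,
         69,    0,    0,    0,    0]), array([-0.005,  0.   ,  0.005,  0.01 ,  0.015,  0.02 ,  0.025,  0.03 ,
        0.035,  0.04 ,  0.045,  0.05 ,  0.055,  0.06 ,  0.065,  0.07 ,
        0.075]))
```

View pics/crop.png

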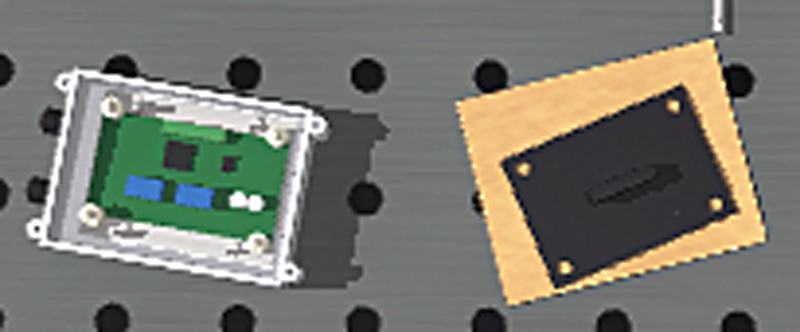

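The crop confirms the choice: the plate on the cardboard measures about 109x157 mm (expected 112x160). The box's black glands show at left, so that is its +y side. Next I'll work out a view pose over the box.

```bash
cat >> h.py <<'E'
def move(target,yaw):
    """shift (tool axes) and turn to reach TCP target with tool down and tool y at yaw deg"""
    s=ctrl.observe(); R=np.array(s['tool_rot']); from scipy.spatial.transform import Rotation as Ro
    a=np.radians(yaw); y=np.array([np.cos(a),np.sin(a),0]); z=np.array([0,0,-1.]); x=np.cross(y,z)
    T=np.stack([x,y,z],1)
    return np.round(R.T@(np.array(target)-s['position']),4), np.round(Ro.from_matrix(R.T@T).as_rotvec(degrees=True),2)
E
python3 - <<'E'
from h import *
c=ctrl.calibration('wrist'); s=ctrl.observe(); V=np.array(c['view']); Vi=np.linalg.inv(V)
R=s['tool_rot']; print(c['mtx']); print('cam in tool',R.T@(Vi[:3,3]-s['position'])); print(R.T@Vi[:3,:3])
print(move([.51,.14,.22],-9)); print(move([.5115,-.204,.22],23.6))
E
```

```text
[[314.33929084   0.         321.14006703]
 [  0.         314.33929084 200.8639268 ]
 [  0.           0.           1.        ]]
cam in tool [ 0.06874533 -0.00036758 -0.14120937]
[[ 4.12615811e-05 -9.61734198e-01 -2.73984181e-01]
 [ 9.99999831e-01  1.98699322e-04 -5.46872297e-04]
 [ 5.80386260e-04 -2.73984112e-01  9.61734043e-01]]
(array([-0.4593, -0.2875,  0.0111]), array([-5.000e-02,  4.000e-02,  8.463e+01]))
(array([-0.5462, -0.6204,  0.0114]), array([-6.000e-02,  2.000e-02,  5.203e+01]))
```

Call:
play_rows(commands=[[[-0.033, -0.021, 0], [0, 0, 6]], [[-0.066, -0.041, 0], [0, 0, 12]], [[-0.1, -0.062, 0], [0, 0, 18]], [[-0.133, -0.083, 0], [0, 0, 24]], [[-0.167, -0.104, 0], [0, 0, 30]], [[-0.2, -0.125, 0], [0, 0, 36]], [[-0.233, -0.146, 0], [0, 0, 42]], [[-0.267, -0.167, 0], [0, 0, 48]], [[-0.3, -0.188, 0], [0, 0, 54]], [[-0.334, -0.209, 0], [0, 0, 60]], [[-0.367, -0.23, 0], [0, 0, 66]], [[-0.4, -0.25, 0], [0, 0, 72]]])

```text
clock: 1.1
position: [0.4628, 0.1895, 0.2312]
tool_rot: [[-0.058, 0.998, -0.0], [0.998, 0.058, -0.0], [-0.0, -0.0, -1.0]]
force: [-0.4, 1.3, 0.7]
width: 1.0
finger_force: 0.0
```

```bash
python3 -c "
from h import *
print(move([.51,.14,.22],-9))"
```

```text
(array([-0.0521,  0.0443,  0.0112]), array([-2.000e-02,  1.000e-02,  1.232e+01]))
```

Call:
play_rows(commands=[[[-0.02, 0.022, 0.0], [0, 0, 6]], [[-0.045, 0.044, 0.0], [0, 0, 12.3]], [[-0.045, 0.044, 0.0], [0, 0, 12.3]], [[-0.045, 0.044, 0.0], [0, 0, 12.3]]])

```text
clock: 1.43
position: [0.5092, 0.1481, 0.2307]
tool_rot: [[0.153, 0.988, -0.001], [0.988, -0.153, -0.0], [-0.0, -0.001, -1.0]]
force: [0.0, 0.3, 0.4]
width: 0.994
finger_force: 0.0
```

```bash
python3 - <<'E'
from h import *
p,d,K,V=cam('wrist'); np.savez('wbox.npz',p=p,d=d,K=K,V=V); print(ctrl.observe()['position'])
C=cloud(d,K,V); im=p[...,::-1]
cv2.imwrite('pics/wbox.png',cv2.resize(im,(800,500),interpolation=cv2.INTER_CUBIC))
print(np.median(C[...,2][:, ::][(C[...,2]<.01)]))
E
```

```text
[0.50843533 0.14891943 0.23078881]
-0.0013861215069004285
```

View pics/wbox.png

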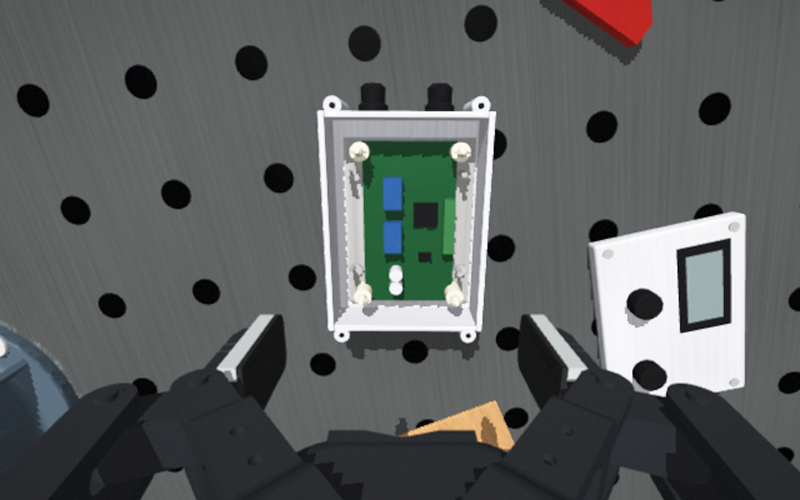

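```bash
python3 - <<'E'
from h import *
z=np.load('wbox.npz'); p,d,K,V=[z[k] for k in 'pdKV']; C=cloud(d,K,V)
im=p[75:275,245:405,::-1]
q=[cv2.resize(p[b-15:b+15,a-20:a+20,::-1],(400,300),interpolation=cv2.INTER_CUBIC) for a,b in [(287,121),(369,121),(290,236),(364,237)]]
cv2.imwrite('pics/st.png',np.vstack([np.hstack(q[:2]),np.hstack(q[2:])]))
for a,b in [(287,121),(369,121),(290,236),(364,237)]:
    c=C[b-13:b+14,a-13:a+14].reshape(-1,3); zz=c[:,2]
    print(np.round(np.sort(zz)[-12:]*1000,1), np.histogram(zz*1000,bins=np.arange(20,66,2))[0])
    print(np.round(c[zz>zz.max()-.004].mean(0)*1000,1))
m=np.zeros(d.shape,bool); m[70:275,245:410]=True
P=C[m&(C[...,2]>.044)&(C[...,2]<.05)]
print(len(P))
E
```

```text
[45.1 45.2 45.4 45.5 45.9 46.1 46.2 46.3 46.5 46.5 46.9 47.1] [ 3  2  2  5 29 85  7  3 12 10 14 12 12  7  0  0  0  0  0  0  0  0]
[483.6 212.2  45.1]
[ 45.6  45.6  45.9  46.   46.   46.4  46.4  46.6  46.6  46.7  48.  371.9] [ 5  1  2  3 25 96  3  2  9 14  9 15 10  5  1  0  0  0  0  0  0  0]
[520.4 216.2 371.9]
[ 45.5  45.8  45.9  45.9  46.3  46.3  47.   47.2  47.9 371.9 371.9 371.9] [ 9  6 11  7 17 56 12  5 11 12 17  5  9  5  0  0  0  0  0  0  0  0]
[520.4 216.2 371.9]
[ 45.7  45.8  45.9  46.2  46.8  46.9  47.5  47.7 371.9 371.9 371.9 371.9] [10 10  7  6 25 56  9  4 11  8 17  8 10  5  0  0  0  0  0  0  0  0]
[520.4 216.2 371.9]
3533
```

View pics/st.png

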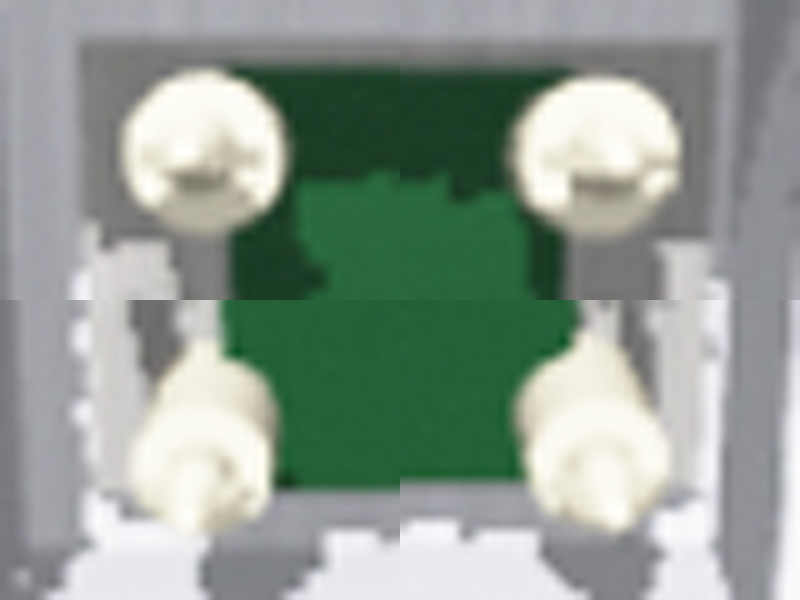

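```bash
cat > fit.py <<'E'
from h import *
from scipy.optimize import least_squares
def fitframe(f,px,zr=(.0285,.0335)):
    z=np.load(f); p,d,K,V=[z[k] for k in 'pdKV']; C=cloud(d,K,V); out=[]
    for a,b in px:
        c=C[b-16:b+17,a-16:a+17]; col=p[b-16:b+17,a-16:a+17].astype(int)
        white=(col.min(-1)>120)&(col[...,0]-col[...,2]>8)
        m=white&(c[...,2]>zr[0])&(c[...,2]<zr[1]); n,l,s,_=cv2.connectedComponentsWithStats(m.astype(np.uint8),connectivity=8)
        m=l==1+np.argmax(s[1:,4]); q=c[m]
        (x,y),r=cv2.minEnclosingCircle((q[:,:2]*1000).astype(np.float32)); 
        h=c[white&(c[...,2]>.036)&(c[...,2]<.055)]
        print(len(q),'shoulder z',round(np.median(q[:,2])*1000,2),'c',round(x,1),round(y,1),'r',round(r,1),'head',np.round(h.mean(0)*1000,1)); out.append((x,y))
    return np.array(out)
M=np.array([[-43,66],[43,66],[-43,-66],[43,-66]])
def rigid(Q):
    f=lambda v:(M@np.array([[np.cos(v[2]),np.sin(v[2])],[-np.sin(v[2]),np.cos(v[2])]])+v[:2]-Q).ravel()
    r=least_squares(f,[*Q.mean(0),-.15]); print('frame',r.x[:2],np.degrees(r.x[2]),'res',np.round(r.fun,1)); return r.x
if __name__=='__main__':
    rigid(fitframe('wbox.npz',[(287,121),(369,121),(290,236),(364,237)]))
    z=np.load('wbox.npz'); p,d,K,V=[z[k] for k in 'pdKV']; C=cloud(d,K,V)
    Z=C[...,2]; m=np.zeros(Z.shape,bool); m[70:275,245:405]=True
    P=(C[m&(Z>.0435)&(Z<.051)][:,:2]*1000).astype(np.float32); print('rim',cv2.minAreaRect(P))
E
python3 fit.py
```

```text
89 shoulder z 30.59 c 483.3 212.2 r 7.9 head [484.2 212.3  41.6]
99 shoulder z 30.63 c 568.5 198.8 r 8.1 head [567.8 198.9  41.5]
81 shoulder z 30.81 c 463.2 82.3 r 8.1 head [463.2  83.1  40.9]
83 shoulder z 30.68 c 547.3 68.6 r 8.2 head [547.5  69.8  41.4]
frame [515.57746124 140.46192932] -9.064787987446405 res [ 0.2  0.2 -0.1  0.1 -0.5 -0.2  0.4 -0. ]
rim ((512.5602416992188, 143.30494689941406), (211.478515625, 140.22938537597656), 80.95718383789062)
```

```bash
python3 -c "
from h import *
print(move([.5115,-.204,.23],23.6))"
```

```text
(array([-0.3484,  0.0563,  0.0008]), array([-7.000e-02, -1.000e-02, -3.228e+01]))
```

Call:
play_rows(commands=[[[-0.035, 0.006, 0], [0, 0, -3.2]], [[-0.07, 0.011, 0], [0, 0, -6.4]], [[-0.105, 0.017, 0], [0, 0, -9.7]], [[-0.14, 0.022, 0], [0, 0, -12.9]], [[-0.174, 0.028, 0], [0, 0, -16.1]], [[-0.209, 0.034, 0], [0, 0, -19.4]], [[-0.244, 0.039, 0], [0, 0, -22.6]], [[-0.279, 0.045, 0], [0, 0, -25.8]], [[-0.314, 0.051, 0], [0, 0, -29]], [[-0.348, 0.056, 0], [0, 0, -32.3]], [[-0.348, 0.056, 0], [0, 0, -32.3]], [[-0.348, 0.056, 0], [0, 0, -32.3]]])

```text
clock: 2.48
position: [0.5112, -0.2034, 0.231]
tool_rot: [[-0.4, 0.916, -0.001], [0.916, 0.4, 0.0], [0.001, -0.0, -1.0]]
force: [-0.7, 0.5, -0.3]
width: 1.0
finger_force: 0.0
```

```bash
cat > cov.py <<'E'
from h import *
import sys
p,d,K,V=cam('wrist'); np.savez(sys.argv[1]+'.npz',p=p,d=d,K=K,V=V); s=ctrl.observe(); print(s['position'])
C=cloud(d,K,V); Z=C[...,2]; cv2.imwrite('pics/%s.png'%sys.argv[1],cv2.resize(p[...,::-1],(800,500)))
g=p.max(-1)<90
D=np.linalg.norm(C[...,:2]-[.5115,-.204],axis=-1)
pl=g&(Z>.003)&(Z<.012)&(D<.11)
n,l,st,_=cv2.connectedComponentsWithStats(pl.astype(np.uint8)); i=1+np.argmax(st[1:,4]); q=C[l==i]
print('plate',len(q),np.median(q[:,2]),cv2.minAreaRect((q[:,:2]*1000).astype(np.float32)))
r=C[g&(Z>.028)&(Z<.04)&(D<.05)]; print('rib',len(r),np.median(r[:,2]),cv2.minAreaRect((r[:,:2]*1000).astype(np.float32)))
E
python3 cov.py wcov
```

```text
[ 0.51133847 -0.20237599  0.23109722]
plate 11778 0.0065585273722292 ((512.9293823242188, -205.25100708007812), (111.76722717285156, 160.2261505126953), 23.52118682861328)
rib 528 0.032404085173680985 ((512.6915283203125, -203.85118103027344), (11.142757415771484, 55.20967102050781), 23.860502243041992)
```

View pics/wcov.png

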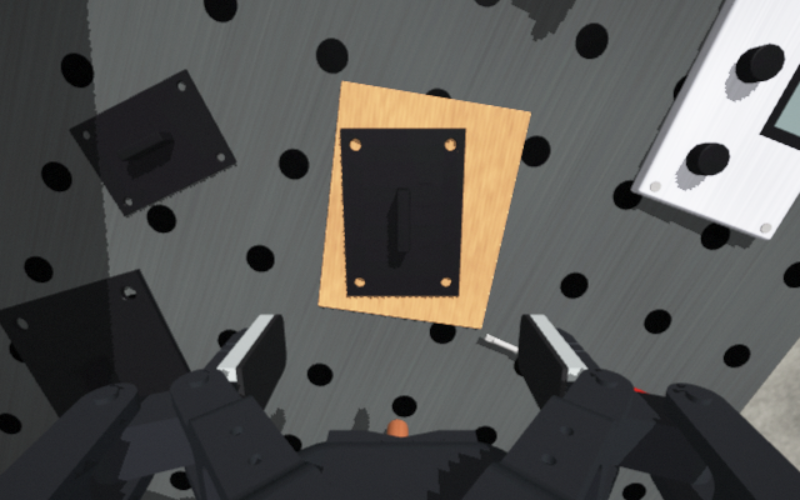

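Plate: 112x160 mm, centre (0.5129,-0.2050), yaw 23.5°. Its top reads 6.6 mm where 8 is expected, so depth readings are about 1.4 mm low. That puts the shoulders at z ≈ 32 mm.

```bash
python3 -c "
from h import *
print(move([.5129,-.205,.012],23.6))"
```

```text
(array([-0.0032,  0.0004,  0.2191]), array([-0.02, -0.04,  0.04]))
```

Call:
play_rows(commands=[[[-0.003, 0, 0.04], [0, 0, 0]], [[-0.003, 0, 0.08], [0, 0, 0]], [[-0.003, 0, 0.12], [0, 0, 0]], [[-0.003, 0, 0.15], [0, 0, 0]], [[-0.003, 0, 0.175], [0, 0, 0]], [[-0.003, 0, 0.195], [0, 0, 0]], [[-0.003, 0, 0.21], [0, 0, 0]], [[-0.003, 0, 0.219], [0, 0, 0]], [[-0.003, 0, 0.219], [0, 0, 0]], [[-0.003, 0, 0.219], [0, 0, 0]]])

```text
clock: 3.37
position: [0.5131, -0.2051, 0.0127]
tool_rot: [[-0.402, 0.916, 0.0], [0.916, 0.402, 0.0], [0.0, 0.0, -1.0]]
force: [0.0, 0.8, 0.6]
width: 1.0
finger_force: 0.0
```

Call:
play_rows(commands=[[[0, 0, 0], [0, 0, 0]], [[0, 0, 0], [0, 0, 0]], [[0, 0, 0], [0, 0, 0]], [[0, 0, 0], [0, 0, 0]], [[0, 0, 0], [0, 0, 0]], [[0, 0, 0], [0, 0, 0]], [[0, 0, 0], [0, 0, 0]], [[0, 0, 0], [0, 0, 0]], [[0, 0, 0], [0, 0, 0]], [[0, 0, 0], [0, 0, 0]]], gripper=1, grip_force=90)

```text
clock: 4.2
position: [0.5129, -0.2061, 0.0127]
tool_rot: [[-0.401, 0.916, 0.0], [0.916, 0.401, -0.0], [-0.0, 0.0, -1.0]]
force: [-1.4, 0.1, 6.8]
width: 0.12
finger_force: 88.7
```

Call:
play_rows(commands=[[[0, 0, -0.01], [0, 0, 0]], [[0, 0, -0.03], [0, 0, 0]], [[0, 0, -0.06], [0, 0, 0]], [[0, 0, -0.09], [0, 0, 0]], [[0, 0, -0.12], [0, 0, 0]], [[0, 0, -0.14], [0, 0, 0]], [[0, 0, -0.14], [0, 0, 0]], [[0, 0, -0.14], [0, 0, 0]]])

```text
clock: 4.87
position: [0.513, -0.2061, 0.1534]
tool_rot: [[-0.401, 0.916, 0.002], [0.916, 0.401, -0.001], [-0.002, 0.001, -1.0]]
force: [-0.2, -0.3, -1.8]
width: 0.121
finger_force: 87.9
```

```bash
cat > inhand.py <<'E'
from h import *
import sys
s=ctrl.observe(); p,d,K,V=cam('wrist'); np.savez(sys.argv[1]+'.npz',p=p,d=d,K=K,V=V); print(s['position'],s['force'],s['width'])
cv2.imwrite('pics/%s.png'%sys.argv[1],cv2.resize(p[...,::-1],(800,500)))
C=(cloud(d,K,V)-s['position'])@s['tool_rot']  # tool frame
m=(C[...,2]>-.02)&(C[...,2]<.03)&(p.max(-1)<90)&(np.abs(C[...,1])<.065)&(abs(C[...,0])<.1)
n,l,st,_=cv2.connectedComponentsWithStats(m.astype(np.uint8)); m=l==1+np.argmax(st[1:,4]); q=C[m]*1000
A=np.c_[q[:,:2],np.ones(len(q))]; k=np.ones(len(q),bool)
for _ in range(10):
    c=np.linalg.lstsq(A[k],q[k,2],rcond=None)[0]; k=abs(A@c-q[:,2])<2
print('plane in tool',c,k.sum()); print(cv2.minAreaRect(q[k,:2].astype(np.float32)))
E
python3 inhand.py hand; python3 -c "
from h import *
print(move([.5156,.1405,.15],-9.1))"
```

```text
[ 0.51304016 -0.20612853  0.15340896] [-0.20719259 -0.30983361 -1.76128308] 0.12071419177475821
plane in tool [2.26101506e-04 1.68543904e-04 6.16919078e+00] 42065
((10.66183853149414, 0.10786056518554688), (141.52578735351562, 112.44847106933594), 0.24585002660751343)
(array([0.3161, 0.1417, 0.0022]), array([-1.000e-02, -1.000e-02,  3.273e+01]))
```

View pics/hand.png

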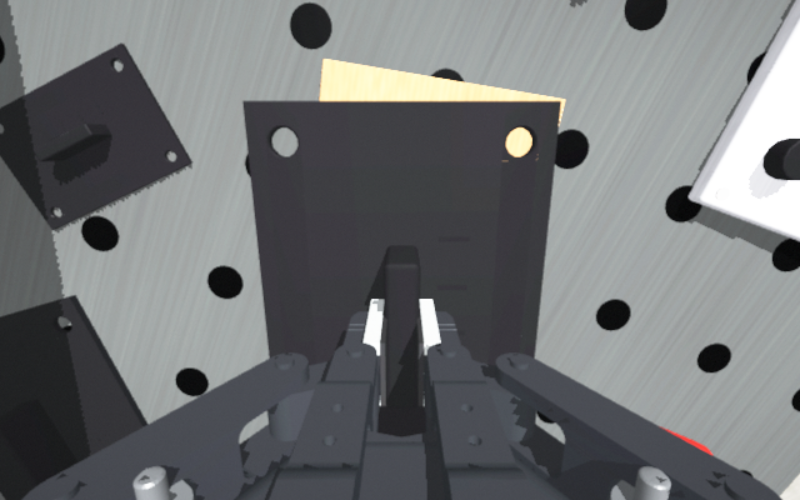

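Call:
play_rows(commands=[[[0.03, 0.014, 0], [0, 0, 3]], [[0.06, 0.028, 0], [0, 0, 6]], [[0.095, 0.042, 0], [0, 0, 9]], [[0.125, 0.056, 0], [0, 0, 12]], [[0.156, 0.07, 0], [0, 0, 16]], [[0.188, 0.084, 0], [0, 0, 19]], [[0.22, 0.098, 0], [0, 0, 22]], [[0.25, 0.112, 0], [0, 0, 25]], [[0.28, 0.126, 0], [0, 0, 29]], [[0.3, 0.134, 0], [0, 0, 31]], [[0.315, 0.141, 0], [0, 0, 32.5]], [[0.315, 0.141, 0], [0, 0, 32.5]]])

```text
clock: 5.92
position: [0.5147, 0.1415, 0.1508]
tool_rot: [[0.153, 0.988, -0.003], [0.988, -0.153, -0.0], [-0.0, -0.002, -1.0]]
force: [0.3, 0.0, -0.6]
width: 0.12
finger_force: 87.8
```

```bash
python3 inhand.py hand2; python3 -c "
from h import *
print(move([.5154,.1391,.065],-8.8),ctrl.observe()['force'])"
```

```text
[0.51472621 0.14150498 0.15079576] [ 0.33226575  0.04168466 -0.56305779] 0.12014982959278504
plane in tool [ 3.57528708e-04 -3.20404670e-04  6.14056533e+00] 42549
((11.196186065673828, 0.8349075317382812), (141.7606201171875, 113.00606536865234), 0.19924606382846832)
(array([-0.0008,  0.0009,  0.0859]), array([-0.14,  0.05,  0.06])) [-0.24257722 -0.59834538 -0.20510782]
```

Call:
play_rows(commands=[[[-0.001, 0.001, 0.02], [0, 0, 0]], [[-0.001, 0.001, 0.04], [0, 0, 0]], [[-0.001, 0.001, 0.06], [0, 0, 0]], [[-0.001, 0.001, 0.075], [0, 0, 0]], [[-0.001, 0.001, 0.083], [0, 0, 0]], [[-0.001, 0.001, 0.083], [0, 0, 0]], [[-0.001, 0.001, 0.083], [0, 0, 0]]])

```text
clock: 6.55
position: [0.5165, 0.1374, 0.0692]
tool_rot: [[0.154, 0.988, -0.001], [0.988, -0.154, -0.0], [-0.0, -0.001, -1.0]]
force: [0.8, -0.3, -0.0]
width: 0.118
finger_force: 87.9
```

```bash
python3 -c "
from h import *
print(move([.5154,.1391,.065],-8.8),ctrl.observe()['force'],ctrl.observe()['position'])"; python3 inhand.py hand3
```

```text
(array([ 0.0015, -0.0013,  0.0042]), array([-0.04,  0.02, -0.08])) [ 0.84063032 -0.25236844 -0.00669717] [0.51646677 0.13740881 0.0691972 ]
[0.51646677 0.13740881 0.0691972 ] [ 0.84063032 -0.25236844 -0.00669717] 0.1180042514869503
plane in tool [ 5.69486165e-04 -1.85602994e-04  6.16155468e+00] 42363
((10.917964935302734, 0.5841331481933594), (142.0502471923828, 112.52754211425781), 0.10292777419090271)
```

View pics/hand3.png

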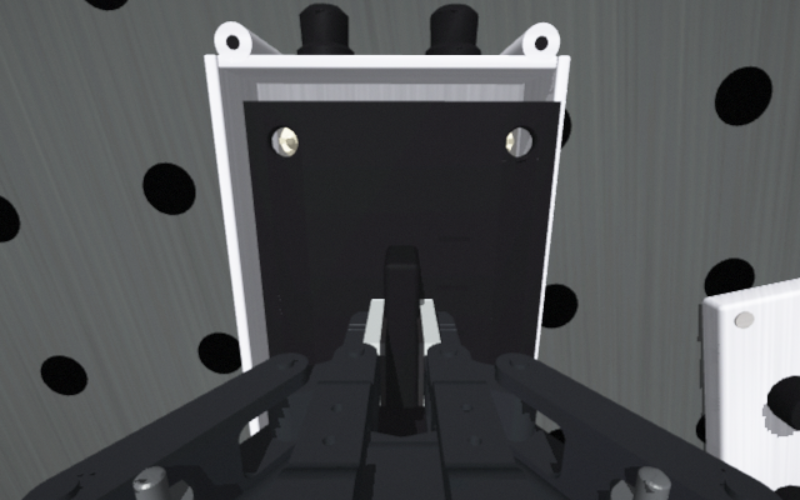

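Both far heads show through the far holes. I'll correct the small xy offset and let it settle above the tips.

Call:
play_rows(commands=[[[0.001, -0.001, 0.004], [0, 0, 0]], [[0.001, -0.001, 0.006], [0, 0, 0]], [[0.001, -0.001, 0.006], [0, 0, 0]], [[0.001, -0.001, 0.006], [0, 0, 0]], [[0.001, -0.001, 0.006], [0, 0, 0]]])

```text
clock: 7.02
position: [0.5158, 0.1392, 0.0635]
tool_rot: [[0.154, 0.988, 0.0], [0.988, -0.154, 0.0], [0.0, 0.0, -1.0]]
force: [0.7, -0.4, -1.2]
width: 0.115
finger_force: 87.9
```

```bash
python3 -c "
from h import *
for i in range(4):
  print(move([.5154,.1391,.065],-8.8),ctrl.observe()['force'],ctrl.observe()['position']); z=ctrl.camera('wrist')
p,d=z;cv2.imwrite('pics/hand4.png',cv2.resize(p[90:135,200:440,::-1],(800,150),interpolation=cv2.INTER_CUBIC))
"
```

```text
(array([-0.0001, -0.0004, -0.0015]), array([ 0.02, -0.01, -0.06])) [ 0.69025346 -0.40987278 -1.19408761] [0.51576936 0.13916113 0.06349263]
(array([-0.0001, -0.0004, -0.0015]), array([ 0.02, -0.01, -0.06])) [-0.35346896  0.14379372 -0.67700521] [0.51579313 0.13915399 0.06348303]
(array([-0.0001, -0.0004, -0.0015]), array([ 0.02, -0.  , -0.06])) [-0.77949296  0.24386255 -1.86476927] [0.51578906 0.13914411 0.06345511]
(array([-0.0001, -0.0004, -0.0016]), array([ 0.01, -0.  , -0.07])) [-0.02465856 -0.31241359 -0.42194898] [0.51576367 0.13913019 0.06342682]
```

View pics/hand4.png

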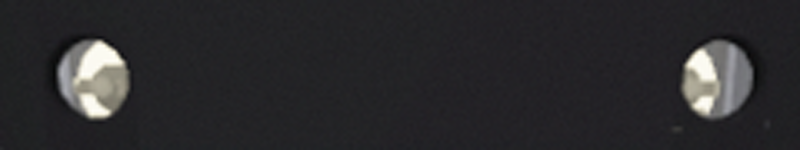

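Call:
play_rows(commands=[[[-0.0005, -0.0005, 0.002], [0, 0, 0]], [[-0.0005, -0.0005, 0.004], [0, 0, 0]], [[-0.0005, -0.0005, 0.0055], [0, 0, 0]], [[-0.0005, -0.0005, 0.007], [0, 0, 0]], [[-0.0005, -0.0005, 0.008], [0, 0, 0]], [[-0.0005, -0.0005, 0.008], [0, 0, 0]]])

```text
clock: 7.72
position: [0.515, 0.1387, 0.055]
tool_rot: [[0.154, 0.988, -0.0], [0.988, -0.154, -0.0], [-0.0, -0.0, -1.0]]
force: [-0.5, -0.2, -0.5]
width: 0.114
finger_force: 87.9
```

Call:
play_rows(commands=[[[0, 0, 0.001], [0, 0, 0]], [[0, 0, 0.002], [0, 0, 0]], [[0, 0, 0.003], [0, 0, 0]], [[0, 0, 0.004], [0, 0, 0]], [[0, 0, 0.0045], [0, 0, 0]], [[0, 0, 0.0045], [0, 0, 0]]])

```text
clock: 8.22
position: [0.5149, 0.1386, 0.0506]
tool_rot: [[0.154, 0.988, -0.0], [0.988, -0.154, -0.0], [-0.0, -0.0, -1.0]]
force: [-0.4, -0.7, -1.1]
width: 0.12
finger_force: 88.0
```

Call:
play_rows(commands=[[[0, 0, 0.0005], [0, 0, 0]], [[0, 0, 0.001], [0, 0, 0]], [[0, 0, 0.0015], [0, 0, 0]], [[0, 0, 0.0015], [0, 0, 0]]])

```text
clock: 8.55
position: [0.515, 0.1387, 0.0493]
tool_rot: [[0.154, 0.988, -0.0], [0.988, -0.154, 0.0], [-0.0, -0.0, -1.0]]
force: [-2.1, 0.2, 1.2]
width: 0.118
finger_force: 88.4
```

Barb contact is starting at the predicted height. I'll press in small steps.

Call:
play_rows(commands=[[[0, 0, 0.0003], [0, 0, 0]], [[0, 0, 0.0006], [0, 0, 0]], [[0, 0, 0.0008], [0, 0, 0]], [[0, 0, 0.0008], [0, 0, 0]]])

```text
clock: 8.88
position: [0.5151, 0.1387, 0.0486]
tool_rot: [[0.154, 0.988, 0.0], [0.988, -0.154, 0.0], [0.0, 0.0, -1.0]]
force: [-2.1, 1.0, 3.3]
width: 0.117
finger_force: 88.8
```

Call:
play_rows(commands=[[[0, 0, 0.0003], [0, 0, 0]], [[0, 0, 0.0006], [0, 0, 0]], [[0, 0, 0.0006], [0, 0, 0]]])

```text
clock: 9.13
position: [0.5151, 0.1387, 0.048]
tool_rot: [[0.154, 0.988, 0.0], [0.988, -0.154, 0.0], [0.0, 0.0, -1.0]]
force: [-3.3, 1.0, 5.2]
width: 0.124
finger_force: 89.0
```

Call:
play_rows(commands=[[[0, -0.0004, 0.0003], [0, 0, 0]], [[0, -0.0004, 0.0006], [0, 0, 0]], [[0, -0.0004, 0.0009], [0, 0, 0]], [[0, -0.0004, 0.0009], [0, 0, 0]]])

```text
clock: 9.47
position: [0.5151, 0.1388, 0.0474]
tool_rot: [[0.154, 0.988, 0.001], [0.988, -0.154, 0.0], [0.0, 0.001, -1.0]]
force: [-1.6, -0.9, 7.9]
width: 0.114
finger_force: 89.4
```

Call:
play_rows(commands=[[[0, 0, 0.0003], [0, 0, 0]], [[0, 0, 0.0006], [0, 0, 0]], [[0, 0, 0.0008], [0, 0, 0]], [[0, 0, 0.0008], [0, 0, 0]]])

```text
clock: 9.8
position: [0.5147, 0.1388, 0.0461]
tool_rot: [[0.154, 0.988, -0.0], [0.988, -0.154, 0.0], [0.0, -0.0, -1.0]]
force: [-1.7, 0.9, 0.1]
width: 0.119
finger_force: 88.2
```

Call:
play_rows(commands=[[[0, 0, 0.0003], [0, 0, 0]], [[0, 0, 0.0006], [0, 0, 0]], [[0, 0, 0.0009], [0, 0, 0]], [[0, 0, 0.0009], [0, 0, 0]]])

```text
clock: 10.13
position: [0.5147, 0.1388, 0.0453]
tool_rot: [[0.154, 0.988, 0.0], [0.988, -0.154, -0.0], [-0.0, 0.0, -1.0]]
force: [-0.9, 0.1, 2.8]
width: 0.116
finger_force: 88.7
```

Call:
play_rows(commands=[[[0, 0, 0.0003], [0, 0, 0]], [[0, 0, 0.0006], [0, 0, 0]], [[0, 0, 0.0008], [0, 0, 0]], [[0, 0, 0.0008], [0, 0, 0]]])

```text
clock: 10.47
position: [0.5147, 0.1388, 0.0445]
tool_rot: [[0.154, 0.988, 0.0], [0.988, -0.154, 0.0], [0.0, 0.0, -1.0]]
force: [-1.7, -0.1, 3.1]
width: 0.117
finger_force: 88.7
```

```bash
python3 -c "
from h import *
s=ctrl.observe();print(s['ft_torque'],s['force'])";python3 inhand.py h5
```

```text
[0.02587372 0.2599546  0.01475629] [-1.72525538 -0.06288901  3.13103052]
[0.51472878 0.13875899 0.04445081] [-1.72525538 -0.06288901  3.13103052] 0.117062797014914
plane in tool [ 3.86436471e-04 -2.37903042e-04  6.15523319e+00] 42440
((11.222393035888672, 0.6245498657226562), (141.4184112548828, 112.74288940429688), 0.11158061027526855)
```

Call:
play_rows(commands=[[[0, 0, 0.0004], [0, 0, 0]], [[0, 0, 0.0008], [0, 0, 0]], [[0, 0, 0.001], [0, 0, 0]], [[0, 0, 0.001], [0, 0, 0]]])

```text
clock: 10.85
position: [0.5147, 0.1387, 0.0434]
tool_rot: [[0.154, 0.988, -0.0], [0.988, -0.154, 0.0], [0.0, -0.0, -1.0]]
force: [-1.4, -0.5, 3.5]
width: 0.12
finger_force: 88.7
```

Call:
play_rows(commands=[[[0, 0, 0.0004], [0, 0, 0]], [[0, 0, 0.0008], [0, 0, 0]], [[0, 0, 0.001], [0, 0, 0]], [[0, 0, 0.001], [0, 0, 0]]])

```text
clock: 11.18
position: [0.5146, 0.1387, 0.0421]
tool_rot: [[0.154, 0.988, -0.0], [0.988, -0.154, -0.0], [-0.0, -0.0, -1.0]]
force: [-0.9, 0.5, -2.0]
width: 0.117
finger_force: 88.0
```

Call:
play_rows(commands=[[[0, 0, 0.0004], [0, 0, 0]], [[0, 0, 0.0008], [0, 0, 0]], [[0, 0, 0.001], [0, 0, 0]], [[0, 0, 0.001], [0, 0, 0]]])

```text
clock: 11.52
position: [0.5148, 0.1387, 0.0415]
tool_rot: [[0.154, 0.988, 0.0], [0.988, -0.154, -0.0], [0.0, 0.0, -1.0]]
force: [0.3, -0.0, -1.1]
width: 0.117
finger_force: 88.3
```

Call:
play_rows(commands=[[[0, 0, 0.0004], [0, 0, 0]], [[0, 0, 0.0008], [0, 0, 0]], [[0, 0, 0.0008], [0, 0, 0]]])

```text
clock: 11.77
position: [0.5149, 0.1387, 0.0409]
tool_rot: [[0.154, 0.988, 0.0], [0.988, -0.154, 0.0], [0.0, 0.0, -1.0]]
force: [-0.7, 0.4, 2.9]
width: 0.118
finger_force: 89.1
```

Call:
play_rows(commands=[[[0, 0, 0.0004], [0, 0, 0]], [[0, 0, 0.0006], [0, 0, 0]], [[0, 0, 0.0006], [0, 0, 0]]])

```text
clock: 12.02
position: [0.5149, 0.1388, 0.0409]
tool_rot: [[0.154, 0.988, 0.0], [0.988, -0.154, -0.0], [0.0, 0.0, -1.0]]
force: [-4.7, -0.4, 11.4]
width: 0.117
finger_force: 90.3
```

```bash
python3 inhand.py h6;  python3 -c "
from h import *
s=ctrl.observe();print(s['ft_torque'],s['force'])"
```

```text
[0.51488501 0.13875003 0.04088075] [-4.69724277 -0.44110767 11.44628631] 0.11673588592128051
plane in tool [ 7.27282320e-04 -7.45116956e-06  6.11143338e+00] 42282
((11.112297058105469, 0.7185478210449219), (141.62767028808594, 112.7132568359375), 0.015285399742424488)
[-0.18283938  0.743542   -0.01714706] [-3.66073053 -1.23964237 11.67440812]
```

View pics/h6.png

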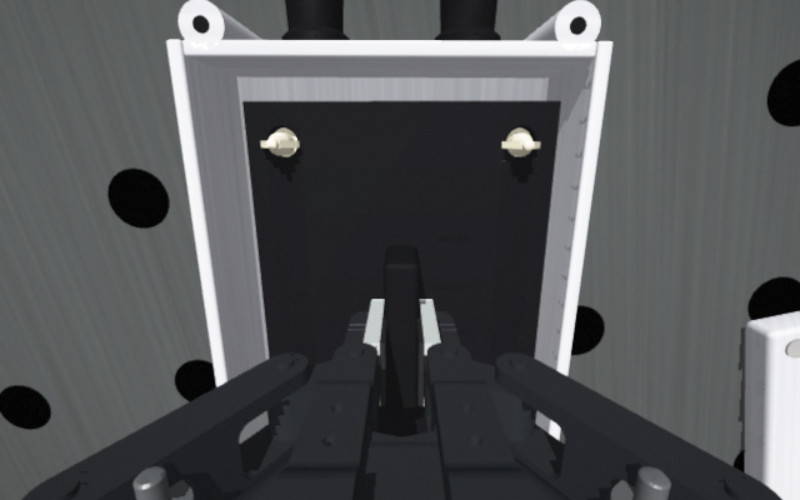

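The far barbs have spread above the plate, and there is a hard stop at the predicted height. I'll press a little more to be sure.

Call:
play_rows(commands=[[[0, 0, 0.0003], [0, 0, 0]], [[0, 0, 0.0006], [0, 0, 0]], [[0, 0, 0.0008], [0, 0, 0]], [[0, 0, 0.0008], [0, 0, 0]]])

```text
clock: 12.4
position: [0.5149, 0.1388, 0.0408]
tool_rot: [[0.154, 0.988, 0.0], [0.988, -0.154, -0.0], [0.0, 0.0, -1.0]]
force: [-8.1, -1.7, 22.9]
width: 0.118
finger_force: 91.8
```

Call:
play_rows(commands=[[[0, 0, -0.0005], [0, 0, 0]], [[0, 0, -0.001], [0, 0, 0]], [[0, 0, -0.0014], [0, 0, 0]], [[0, 0, -0.0014], [0, 0, 0]]])

```text
clock: 12.73
position: [0.5148, 0.1388, 0.0409]
tool_rot: [[0.154, 0.988, 0.0], [0.988, -0.154, 0.0], [0.0, 0.0, -1.0]]
force: [-1.6, -0.6, 5.5]
width: 0.118
finger_force: 89.2
```

Call:
play_rows(commands=[[[0, 0, 0], [0, 0, 0]], [[0, 0, 0], [0, 0, 0]], [[0, 0, 0], [0, 0, 0]], [[0, 0, 0], [0, 0, 0]], [[0, 0, 0], [0, 0, 0]], [[0, 0, 0], [0, 0, 0]]], gripper=0.5)

```text
clock: 13.23
position: [0.5147, 0.1387, 0.0406]
tool_rot: [[0.154, 0.988, -0.0], [0.988, -0.154, -0.0], [-0.0, -0.0, -1.0]]
force: [0.3, 0.0, 0.2]
width: 0.497
finger_force: 0.0
```

Now lift and look at all four.

Call:
play_rows(commands=[[[0, 0, -0.01], [0, 0, 0]], [[0, 0, -0.03], [0, 0, 0]], [[0, 0, -0.06], [0, 0, 0]], [[0, 0, -0.1], [0, 0, 0]], [[0, 0, -0.14], [0, 0, 0]], [[0, 0, -0.17], [0, 0, 0]], [[0, 0, -0.19], [0, 0, 0]], [[0, 0, -0.19], [0, 0, 0]], [[0, 0, -0.19], [0, 0, 0]]])

```text
clock: 13.98
position: [0.5149, 0.1388, 0.2321]
tool_rot: [[0.154, 0.988, 0.002], [0.988, -0.154, 0.0], [0.001, 0.002, -1.0]]
force: [0.5, -0.9, -0.9]
width: 0.499
finger_force: 0.0
```

```bash
python3 - <<'E'
from h import *
p,d,K,V=cam('wrist'); C=cloud(d,K,V); Z=C[...,2]
D=np.linalg.norm(C[...,:2]-[.5156,.1405],axis=-1)
m=(p.max(-1)<90)&(D<.1)&(Z>.03)&(Z<.05)
n,l,st,_=cv2.connectedComponentsWithStats(m.astype(np.uint8)); m=l==1+np.argmax(st[1:,4]); q=C[m]*1000
print(len(q),cv2.minAreaRect(q[:,:2].astype(np.float32)))
c=np.array([515.6,140.5]); a=np.radians(-9.06); R=np.array([[np.cos(a),-np.sin(a)],[np.sin(a),np.cos(a)]])
L=(q[:,:2]-c)@R
for x in(-43,43):
  for y in(-66,66):
    k=np.hypot(L[:,0]-x,L[:,1]-y)<14; print(x,y,np.median(q[k,2]))
v,u=np.nonzero(m); im=p[max(v.min()-10,0):v.max()+10,u.min()-30:u.max()+30,::-1]
f=600/im.shape[0]; cv2.imwrite('pics/end.png',cv2.resize(im,None,fx=f,fy=f,interpolation=cv2.INTER_CUBIC))
E
```

```text
13676 ((516.233154296875, 140.17135620117188), (159.38980102539062, 112.03317260742188), 81.14669036865234)
-43 -66 34.77836305869877
-43 66 34.677143842500534
43 -66 34.75897650274879
43 66 34.771640027261796
```

View pics/end.png

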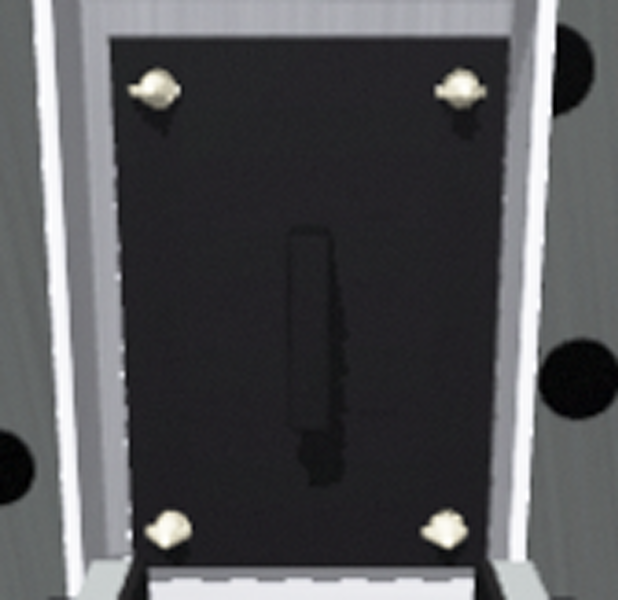

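All four heads and barbs stand above the plate. The plate top reads 34.7 mm at every corner, which is the measured shoulder height plus 4 mm, so it is fully seated.

```bash
python3 -c "
from plant import ctrl
print(ctrl.finish_job())"
```

```text
the job is handed in; nothing more can be done
None
```

The cover is snapped onto all four standoffs, lying flat within about 0.1 mm across the corners by the wrist camera; it has been let go, and the job was handed in at about 14 s (no verdict was returned).

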